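Clear the board clamp and set its knurled cap a quarter turn off the stop

TASK

Make the board clamp ready for a circuit board: holding the wooden scraper block, wipe the three loose copper chips along the plate into its catch tray (the fingers must not touch the chips), then stand the block upright on the bench clear of the clamp and let it go. Next screw the knurled cap down clockwise until it bottoms out, back it off a quarter turn, and finish still gripping the cap and keeping it still, so that it cannot turn while a colleague slides the board in. Leave the other things on the bench where they are.

Things in the scene. Friction and masses are not known exactly. Their poses are not given: they have to be found in the camera images.
- clamp_base: Board clamp, fixed to the bench: aluminium plate 104 mm (its x) by 200 mm (its y, from -125 to +75 mm), top 12 mm above the bench. Origin on the bench surface, z up. The cap's stud stands at x = 0, y = -85 mm. Between two guide rails the three chips lie; past the plate's +y edge is the catch tray. Wipe the chips in its +y direction: they drop into the tray at y = 75 mm.
- channel (a point): On the plate's top, at the clamp's x = 0, y = 15 mm: middle of the channel between the guide rails. The rails stand 8 mm above the plate, 84 mm clear apart (clamp's x = -42 to +42 mm), from y = -45 to +75 mm
- tray (a point): Centre of the catch tray's floor, at the clamp's y = 98.5 mm, 3 mm above the bench. Inside 47 mm along the clamp's y (75 to 122 mm), 96 mm along its x; outer and end walls 4 mm thick, 26 mm high above the bench; open to the plate
- scraper: Wooden scraper block standing upright on the bench, loose, 90 g. Origin in the centre of its underside, z up. Lower part 72 mm (its x) by 16 mm (its y), 30 mm high; above it a grip 46 mm (x) by 22 mm (y) from 29 to 65 mm height, to be taken across its y. It fits between the guide rails with its x across the channel.
- chip_0: Loose chip of copper bar 16 x 12 x 8 mm, 13 g, origin at its centre; lies on the plate between the guide rails
- chip_1: Loose chip of copper bar 16 x 12 x 8 mm, 13 g, origin at its centre; lies on the plate between the guide rails
- chip_2: Loose chip of copper bar 16 x 12 x 8 mm, 13 g, origin at its centre; lies on the plate between the guide rails
- knurled_cap: Round knurled steel cap, already started on the clamp's stud. Origin on its axis at its underside, z up: flange 50 mm across from 0 to 5 mm, then a knurled grip 39 mm across up to 36 mm. Underside 20 mm above the bench when bottomed; it rises 8 mm per turn as it is unscrewed. The stud's end stands up to 10 mm out of its top. A small bar on top marks its +x; bottomed, it points along the clamp's +x
- cap_top (a point): Centre of the cap's top face, 36 mm above its underside
- cap_turn (a joint): Turn of the cap in rad: 0 = bottomed out on a hard stop, grows as it is unscrewed (anticlockwise seen from above). Starts 1.3 to 2.5. Turns with about 0.05 N m of friction and stays where it is left.
- polyimide_tape: Bystander: roll of amber tape lying flat, 60 mm across, 12 mm high. Origin at the centre of its underside
- tweezers: Bystander: steel tweezers lying on their side, 126 x 14 x 9 mm. Origin at the centre of its underside
- flux_jar: Bystander: small brown jar with a white lid, 44 mm across, 47 mm high. Origin at the centre of its underside
- tip_tinner: Bystander: small round tin, 38 mm across, 19 mm high. Origin at the centre of its underside
- flush_cutter: Bystander: hand cutters with red handles lying flat, 128 x 45 x 12 mm. Origin at the centre of its underside
- carton: Bystander: small brown carton 50 x 50 x 42 mm. Origin at the centre of its underside

How it is judged:
By the outcome, as a careful person would: the job done as asked, in the order asked, and still so for the second after the job is handed in, while the arm keeps its last pose, push and grip.
It also fails if it takes over 72 s, if anything falls off the work surface, if the arm or the gripper's body presses on something with over 40 N, if the wrist force passes 120 N, or if a joint passes its speed limit or range.

ROBOT

A 7-joint arm with a two-finger parallel gripper is mounted at the origin on a cart in front of the work surface, level with it; the furniture and walls round the work are solid. World frame = base frame: x ahead of the robot, y to its left, z up, the work surface at z = 0. Lengths are in m, angles in rad, forces in N, time in s.
With the tool pointing down it reaches from about 0.4 to 0.875 m from the base axis. Payload 19.3 kg.
Tool frame: the origin (TCP) lies on the centre line of the jaws, within the pads' length; the fingertips stand 8 mm ahead of it and the grasp point (between the pads) lies 11 mm behind it (bot.tip_extent is the distance from the TCP to the fingertips, in m); x points along the fingers, y is the direction in which the jaws open and shut, and the axes are right-handed (so a half turn about x gives the same grasp; the last joint's range is limited). The gripper opens to 85 mm and grips with 20 to 120 N. Pads are 22 mm wide; open, the fingers measure 114 mm over their backs; the gripper's body (76 mm by 85 mm) begins 54 mm behind the grasp point. The pads swing forward as they close: fully open they stand 13 mm farther back than shut.
Start: joints at [-1.196, 0.521, -0.036, 1.599, 0.021, 1.021, -0.113], TCP at [0.269, 0.564, 0.239] pointing down, gripper open.
Joint ranges: [-2.91, 2.91], [-0.3, 2.13], [-1.5, 1.42], [0.17, 2.43], [-1.26, 4.41], [0.16, 1.93], [-2.52, 2.52]. Speed limits (rad/s): [1.89, 1.89, 2.39, 2.39, 3.01, 3.01, 3.01].

INTERFACE

Orientations are given as [roll, pitch, yaw] about the fixed x, y, z axes, in that order (R = Rz(yaw) Ry(pitch) Rx(roll)).
In Python, from workcell import sensors, imaging, order, bot gives the robot as it stands.
- The arm moves only by the tool arm_command, never from a script. Its argument "commands" is a list of rows, each an object of numbers: "dx", "dy", "dz": the shift along the tool's x, y, z in cm; "twist": the turn about the tool's x in rad. A call has 1 to 12 rows; each row is the pose to reach, as a shift and turn from the pose measured when the call began, along the tool's axes at that moment; what a row does not reach only later rows make up. A row lasts 1/12 s, in which the tool goes at most 41.7 mm and 7.16 degrees, less where a joint would pass 70% of its speed; a pose out of reach is approached as far as the arm can. A call with a gripper value outside its range is refused whole. "grip" is the closure, from -1 (fully open) to 1 (shut), set as the call begins (left out, the last holds). The fingers move at their own pace and stop on an object; "squeeze" is the grip in N (left out, the last holds). Time passes only in rows, so rows that repeat a pose let the fingers close. It gives the time, the measured TCP pose, the force and the opening at its end, in the units of the state.
- sensors.observe(): the state, without advancing time (a new reading comes with each control period).
- imaging.grab_frame(name): name is "scene" or "top" or "wrist"; returns the picture (420x560x3 uint8, red, green, blue); there is no depth.
- imaging.camera_info(name): a dict with "fx", "fy", "cx", "cy" (pixels), "origin" and "attitude" of the camera in the world. Camera axes: x right, y down, z forward; pixel columns grow to the right and rows downward; lengths in m; the calibration is good to about 2 mm. A picture is of the moment at which its call begins: read the wrist's pose just before it. camera_info takes no time and is no camera call; for the wrist camera it gives the pose at the moment of the call.
- order.job_done(): hands the job in, once; it reports no verdict.
The state is a dict: "clock": time; "qpos": joint angles; "qd": joint speeds; "joint_efforts": joint torques, N m; "position": TCP position; "tool_rot": TCP orientation; "force": force on the tool from outside, world axes, zero at the start; "moment": the same for the moment, N m; "grip_width": finger opening in m.
Only numpy, scipy, OpenCV 4.12 (cv2) and the standard library are available. Lean on these libraries where they do the work, as an engineer would, in place of code of your own. Each camera call takes 0.05 s, during which the arm holds its last target.

## Working session

There is one attempt and no reset: what is moved stays moved. The work goes in short steps, Python scripts to look and compute and a tool call to move; the robot and the scene stay as the last step left them, time stands still between calls to the robot, and variables do not carry over. Pictures are saved under pics/ and viewed, and the job is handed in when it is done.

Besides the shell and the picture viewer there is one more tool, called after "Call:" as name([rows], argument=value, ...), one row to a line, values as JSON. arm_command: Moves the arm, as the interface text tells. Its arguments: {"type":"object","properties":{"commands":{"type":"array"},"grip":{"type":"number"},"squeeze":{"type":"number"}},"required":["commands"]}

```bash
ls; mkdir -p pics
python3 - <<'E'
from workcell import sensors, imaging, order, bot
import cv2
print(sensors.observe())
for n in ["scene","top","wrist"]:
    print(n,imaging.camera_info(n))
    cv2.imwrite(f"pics/{n}0.png",imaging.grab_frame(n)[:,:,::-1])
print([a for a in dir(bot) if a[0]!='_'])
E
```

```text
pics
{'clock': 0.0, 'qpos': array([-1.19619698,  0.52197254, -0.03632725,  1.60001834,  0.02122888,
        1.02108073, -0.11278016]), 'qd': array([ 1.28784661e-03,  1.98984057e-04,  9.44135244e-05,  8.13208418e-04,
        1.13631046e-03, -1.17185942e-03,  1.06480702e-03]), 'joint_efforts': array([ 2.99059888e-03, -9.27096534e+01,  1.98142022e+00, -3.69917500e+01,
        1.79891114e-02,  8.30951671e-03, -8.33684430e-05]), 'position': array([0.26882225, 0.56387161, 0.23874787]), 'tool_rot': array([-1.47691428,  1.56970311, -1.92168859]), 'force': array([-0.03877144, -0.61258959, -0.06428072]), 'moment': array([-0.01673988,  0.0087212 ,  0.00376405]), 'grip_width': 0.08548151933680727}
scene {'fx': 498.0113372918545, 'fy': 498.0113372918545, 'cx': 282.20348013493197, 'cy': 204.87436836012947, 'origin': array([-0.31066131,  0.98943174,  0.66978275]), 'attitude': array([-1.97561783, -0.01281513, -2.47268447])}
top {'fx': 406.2537675232916, 'fy': 406.2537675232916, 'cx': 281.971721850888, 'cy': 210.5596567304781, 'origin': array([ 0.42486906, -0.13612896,  1.06138643]), 'attitude': array([-2.99741925e+00, -2.06449234e-03, -1.58451536e+00])}
wrist {'fx': 303.054832862769, 'fy': 303.054832862769, 'cx': 278.65312004895486, 'cy': 207.50166138379603, 'origin': array([0.20258731, 0.59509092, 0.37324483]), 'attitude': array([2.84952256e+00, 1.32932245e-03, 1.12617047e+00])}
['IKError', 'tip_extent']
```

View pics/scene0.png

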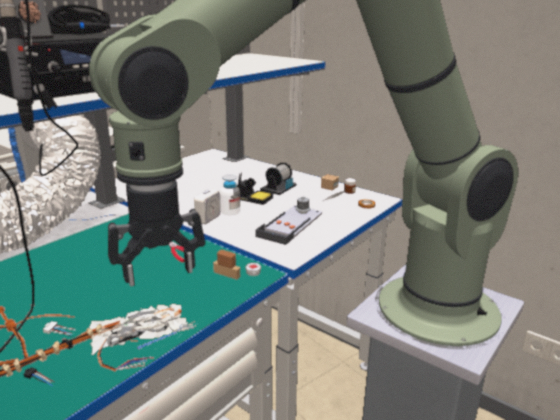

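View pics/top0.png

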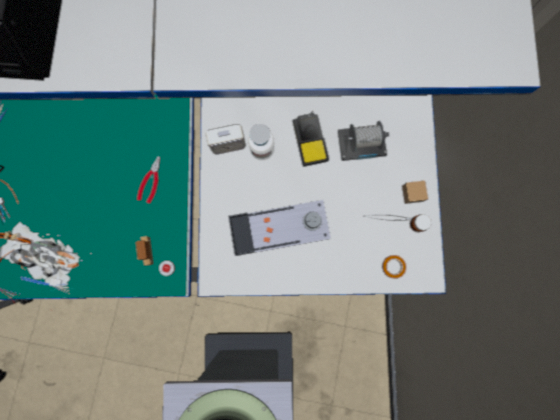

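View pics/wrist0.png

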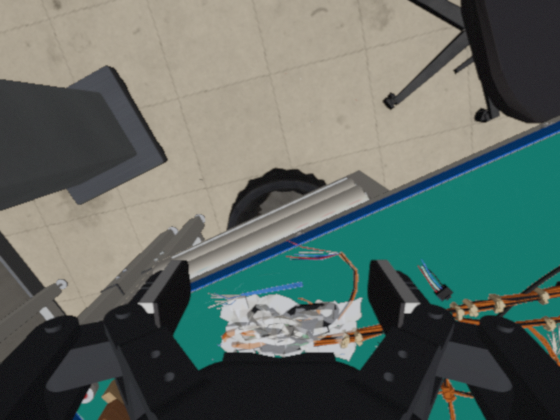

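```bash
cat > h.py <<'E'
import numpy as np, cv2
from scipy.spatial.transform import Rotation as R
from workcell import sensors, imaging, order, bot
def rot(a): return R.from_euler('xyz',a).as_matrix()
def px2w(ci,u,v,z):
    d=rot(ci['attitude'])@np.array([(u-ci['cx'])/ci['fx'],(v-ci['cy'])/ci['fy'],1.])
    o=np.array(ci['origin']); return o+d*(z-o[2])/d[2]
def w2px(ci,p):
    c=rot(ci['attitude']).T@(np.array(p)-ci['origin']); return np.array([ci['fx']*c[0]/c[2]+ci['cx'],ci['fy']*c[1]/c[2]+ci['cy']])
E
python3 - <<'E'
import cv2
im=cv2.imread('pics/top0.png')
def c(n,x0,y0,x1,y1,s): cv2.imwrite(f'pics/{n}.png',cv2.resize(im[y0:y1,x0:x1],None,fx=s,fy=s,interpolation=cv2.INTER_CUBIC))
c('tclamp',220,190,345,270,6)
c('tscr',120,220,190,290,8)
E
```

```text
(no output)
```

View pics/tclamp.png

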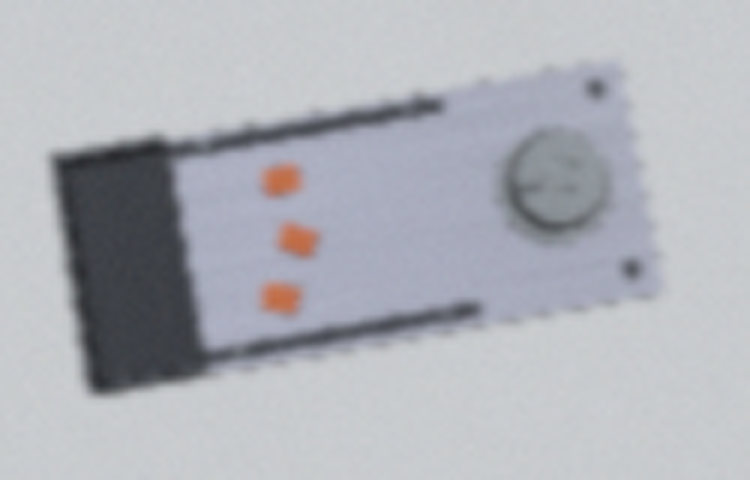

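View pics/tscr.png

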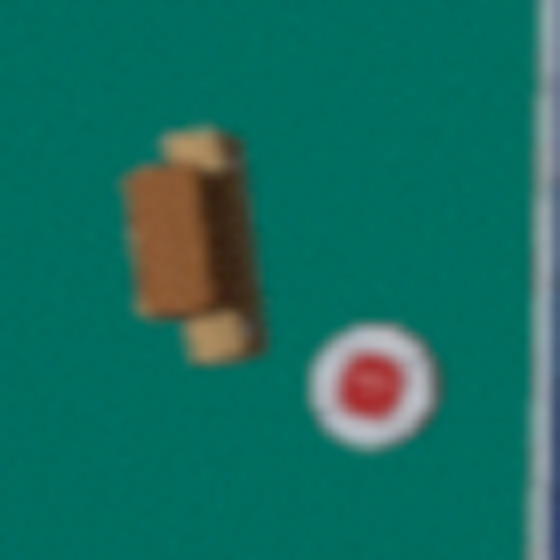

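```bash
cat > fit.py <<'E'
from h import *
from scipy.optimize import least_squares
ci=imaging.camera_info('top')
def fit(pts,pix,x0):
    pts=np.array(pts)/1000.;pix=np.array(pix)
    def f(p):
        M=R.from_euler('z',p[2]).as_matrix()
        return np.concatenate([w2px(ci,M@q+[p[0],p[1],0])-u for q,u in zip(pts,pix)])
    r=least_squares(f,x0); return r.x,r.fun.round(2)
if __name__=="__main__":
    P=lambda u,v:(220+u/6,190+v/6)
    x,f=fit([(52,-125,12),(-52,-125,12),(52,126,26),(-52,126,26)],[P(617,62),P(660,293),P(53,155),P(95,392)],[.4,-.1,0])
    print('clamp',x,f)
    Q=lambda u,v:(120+u/8,220+v/8)
    M=R.from_euler('z',x[2]).as_matrix()
    for n,uv,z in [('c0',P(281,181),.02),('c1',P(298,241),.02),('c2',P(281,299),.02),('cap',P(560,180),.06)]:
        w=px2w(ci,*uv,z); print(n,w, M.T@(w-[x[0],x[1],0]))
    print('scr',fit([(23,11,65),(23,-11,65),(-23,-11,65),(-23,11,65),(36,0,30),(-36,0,30)],[Q(122,175),Q(195,165),Q(212,305),Q(140,318),Q(200,126),Q(222,362)],[.4,.2,0]))
    for n,uv,z in [('tin',Q(372,387),.019),('jar',(421,222),.047),('carton',(416,191),.042),('tape',(394,266),.012),('tw',(385,217),.009),('fc',(148,188),.012)]:
        print(n,px2w(ci,*uv,z))
    for uv in [(200,250),(195,98),(192,295),(440,293),(432,96)]: print(uv,px2w(ci,*uv,0))
E
python3 fit.py
```

```text
clamp [ 0.53261402 -0.13474051  0.16222089] [ 0.7  -0.5   1.16  0.06 -0.62 -0.11 -1.2   0.46]
c0 [ 0.55148394 -0.10093718  0.02      ] [0.02408177 0.03031184 0.02      ]
c1 [ 0.5254848  -0.10800686  0.02      ] [-0.00271785  0.02753411  0.02      ]
c2 [ 0.50072019 -0.1005125   0.02      ] [-0.02594692  0.03892982  0.02      ]
cap [ 0.54548249 -0.21772339  0.06      ] [-0.00070307 -0.08397179  0.06      ]
scr (array([0.47685787, 0.20505621, 0.14143703]), array([ 0.43, -0.52,  0.25, -0.66,  0.14,  0.51,  0.14,  0.29, -0.65,
        0.82, -0.35, -0.43]))
tin [0.43178768 0.15481127 0.019     ]
jar [ 0.53833778 -0.48941778  0.047     ]
carton [ 0.6187237  -0.48339084  0.042     ]
tape [ 0.42987391 -0.42528541  0.012     ]
tw [ 0.55699544 -0.40935312  0.009     ]
fc [0.64184149 0.21104781 0.012     ]
(200, 250) [0.47808051 0.07428035 0.        ]
(195, 98) [0.89481067 0.09437343 0.        ]
(192, 295) [0.36346636 0.09300991 0.        ]
(440, 293) [ 0.35969522 -0.54304258  0.        ]
(432, 96) [ 0.8922531  -0.55808895  0.        ]
```

```bash
cat >> h.py <<'E'
def go(p,yaw,s=None):
    """shift needed to tcp p with tool y along yaw dir (mod pi)"""
    s=s or sensors.observe(); T=rot(s['tool_rot']); d=T.T@(np.array(p)-s['position'])*100
    cur=np.arctan2(T[1,1],T[0,1]); dyaw=(yaw-cur+np.pi/2)%np.pi-np.pi/2
    print('toolx',T[:,0].round(4),'yaw',round(cur,4),'q7',round(s['qpos'][6],3),'clk',round(s['clock'],2))
    print('d(cm)',d.round(2),'twist',round(-dyaw,3),'alt',round(-dyaw+np.pi,3),round(-dyaw-np.pi,3))
E
python3 - <<'E'
from h import *
go([0.477,0.205,0.14],0.1414+np.pi/2)
E
```

```text
toolx [-4.e-04 -8.e-04 -1.e+00] yaw 1.1259 q7 -0.113 clk 0.15
d(cm) [  9.91 -23.43  34.23] twist -0.586 alt 2.555 -3.728
```

Call:
arm_command([
  {"dx": 4, "dy": -23.4, "dz": 34.2, "twist": -0.586},
  {"dx": 6, "dy": -23.4, "dz": 34.2, "twist": -0.586},
  {"dx": 8, "dy": -23.4, "dz": 34.2, "twist": -0.586},
  {"dx": 8, "dy": -23.4, "dz": 34.2, "twist": -0.586},
  {"dx": 8, "dy": -23.4, "dz": 34.2, "twist": -0.586},
  {"dx": 8, "dy": -23.4, "dz": 34.2, "twist": -0.586},
  {"dx": 8, "dy": -23.4, "dz": 34.2, "twist": -0.586},
  {"dx": 8, "dy": -23.4, "dz": 34.2, "twist": -0.586},
  {"dx": 8, "dy": -23.4, "dz": 34.2, "twist": -0.586},
  {"dx": 8, "dy": -23.4, "dz": 34.2, "twist": -0.586},
  {"dx": 8, "dy": -23.4, "dz": 34.2, "twist": -0.586},
  {"dx": 8, "dy": -23.4, "dz": 34.2, "twist": -0.586},
], grip=-1)

```text
clock: 1.15
position: [0.4779, 0.2023, 0.1584]
tool_rot: [-2.147, 1.568, -2.011]
force: [-0.0, 0.2, -0.3]
grip_width: 0.0851
```

Run:
```python
from h import *
ci=imaging.camera_info('wrist'); print(ci)
cv2.imwrite('pics/w1.png',imaging.grab_frame('wrist')[:,:,::-1])
go([0.477,0.205,0.04],0.1414+np.pi/2)
M=R.from_euler('z',0.1414).as_matrix()
for q in [(23,11,65),(23,-11,65),(-23,-11,65),(-23,11,65),(36,0,30),(-36,0,30)]:
    print(w2px(ci,M@np.array(q)/1000+[.4769,.2051,0]).round(1))
```

```text
{'fx': 303.054832862769, 'fy': 303.054832862769, 'cx': 278.65312004895486, 'cy': 207.50166138379603, 'origin': array([0.40529146, 0.19206912, 0.2929419 ]), 'attitude': array([2.85109941e+00, 2.08408642e-03, 1.70712696e+00])}
toolx [-0.001  -0.0012 -1.    ] yaw 1.7095 q7 1.118 clk 1.2
d(cm) [1.187e+01 7.000e-02 1.000e-02] twist -0.003 alt 3.139 -3.144
[296.9 240. ]
[269.7 240.1]
[268.9 184.6]
[297.6 184.4]
[282.8 238.4]
[282.7 161.2]
```

View pics/w1.png

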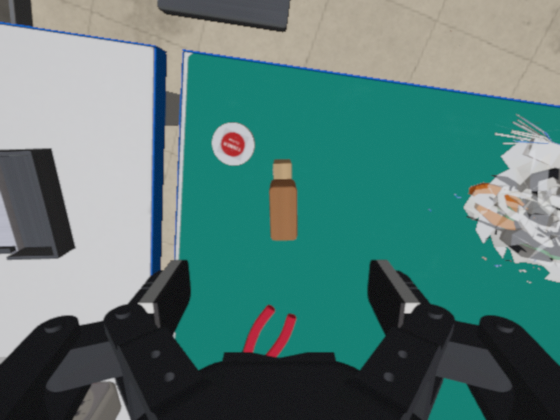

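Call:
arm_command([
  {"dx": 4, "dy": 0.07, "twist": -0.003},
  {"dx": 8, "dy": 0.07, "twist": -0.003},
  {"dx": 10.5, "dy": 0.07, "twist": -0.003},
  {"dx": 11.7, "dy": 0.07, "twist": -0.003},
  {"dx": 11.7, "dy": 0.07, "twist": -0.003},
  {"dx": 11.7, "dy": 0.07, "twist": -0.003},
])

```text
validation failed for argument at $.co...
```

Call:
arm_command([
  {"dx": 0},
  {"dx": 0},
  {"dx": 0},
  {"dx": 0},
  {"dx": 0},
  {"dx": 0},
  {"dx": 0},
  {"dx": 0},
  {"dx": 0},
], grip=1, squeeze=60)

```text
validation failed for argument at $.co...
```

Run:
```python
from h import *
s=sensors.observe(); print(s)
ci=imaging.camera_info('wrist')
cv2.imwrite('pics/w2.png',imaging.grab_frame('wrist')[:,:,::-1])
go([0.477,0.205,0.10],0.1414+np.pi/2)
```

```text
{'clock': 1.2, 'qpos': array([-0.43397885,  0.46579449, -0.11267336,  1.94830448,  0.07637716,
        0.73298804,  1.11789159]), 'qd': array([-0.04175176, -0.00938532, -0.02361204, -0.00386926, -0.00408932,
        0.00166741, -0.01357743]), 'joint_efforts': array([ 4.28942755e+00, -7.84043169e+01,  2.73529910e+00, -2.85227215e+01,
        2.40693362e-01, -3.11346212e-02,  4.88946754e-01]), 'position': array([0.47712344, 0.20440996, 0.15873948]), 'tool_rot': array([-2.38895164,  1.56920299, -2.25023479]), 'force': array([-1.05849346,  0.71196463,  0.93477469]), 'moment': array([ 0.09232977,  0.03514934, -0.03292027]), 'grip_width': 0.0855013883375329}
toolx [-7.e-04 -6.e-04 -1.e+00] yaw 1.7115 q7 1.117 clk 1.25
d(cm) [ 5.9  -0.07  0.02] twist -0.001 alt 3.141 -3.142
```

View pics/w2.png

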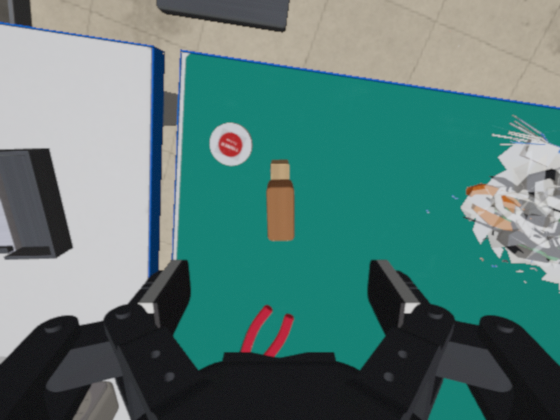

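Call:
arm_command([
  {"dx": 4, "dy": 0, "dz": 0, "twist": 0},
  {"dx": 8, "dy": 0, "dz": 0, "twist": 0},
  {"dx": 10.5, "dy": 0, "dz": 0, "twist": 0},
  {"dx": 11.7, "dy": 0, "dz": 0, "twist": 0},
  {"dx": 11.7, "dy": 0, "dz": 0, "twist": 0},
  {"dx": 11.7, "dy": 0, "dz": 0, "twist": 0},
])

```text
clock: 1.75
position: [0.476, 0.2068, 0.0421]
tool_rot: [-2.886, 1.569, -2.744]
force: [0.4, -0.4, 0.6]
grip_width: 0.0851
```

Call:
arm_command([
  {"dx": 0, "dy": 0, "dz": 0, "twist": 0},
  {"dx": 0, "dy": 0, "dz": 0, "twist": 0},
  {"dx": 0, "dy": 0, "dz": 0, "twist": 0},
  {"dx": 0, "dy": 0, "dz": 0, "twist": 0},
  {"dx": 0, "dy": 0, "dz": 0, "twist": 0},
  {"dx": 0, "dy": 0, "dz": 0, "twist": 0},
  {"dx": 0, "dy": 0, "dz": 0, "twist": 0},
  {"dx": 0, "dy": 0, "dz": 0, "twist": 0},
  {"dx": 0, "dy": 0, "dz": 0, "twist": 0},
  {"dx": 0, "dy": 0, "dz": 0, "twist": 0},
], grip=1, squeeze=60)

```text
clock: 2.58
position: [0.4763, 0.2069, 0.0425]
tool_rot: [-2.931, 1.57, -2.789]
force: [-1.1, -0.9, 8.4]
grip_width: 0.0212
```

Run:
```python
from h import *
s=sensors.observe(); print(s)
cv2.imwrite('pics/w3.png',imaging.grab_frame('wrist')[:,:,::-1])
go([0.477,0.205,0.10],0.1414+np.pi/2)
```

```text
{'clock': 2.5833, 'qpos': array([-0.45873876,  0.66229492, -0.08802699,  2.00621521,  0.11725559,
        0.47873487,  1.08068878]), 'qd': array([ 8.26729294e-04, -2.65467907e-03, -1.58848539e-04,  8.81458974e-05,
        8.15785291e-04, -3.19855126e-04, -1.68526247e-03]), 'joint_efforts': array([ 6.21879380e-02, -8.46376777e+01,  1.37871455e+00, -1.92111772e+01,
        9.16533661e-02, -4.32959413e-01,  1.68867617e-03]), 'position': array([0.47627094, 0.20685548, 0.04254147]), 'tool_rot': array([-2.93089244,  1.56982239, -2.78855034]), 'force': array([-1.112262  , -0.86250011,  8.36110852]), 'moment': array([-0.09034747,  0.29879425,  0.04719299]), 'grip_width': 0.02115936821319825}
toolx [-9.e-04 -3.e-04 -1.e+00] yaw 1.7131 q7 1.081 clk 2.63
d(cm) [-5.75 -0.2   0.04] twist 0.001 alt 3.142 -3.141
```

View pics/w3.png

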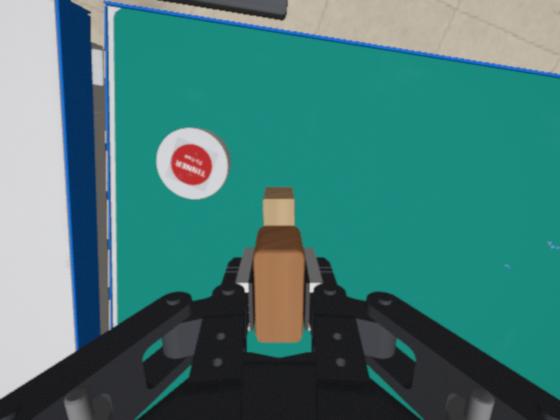

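Run:
```python
from h import *
go([0.5345,-0.1465,0.1425],0.1622+np.pi/2)
```

```text
toolx [-9.e-04 -3.e-04 -1.e+00] yaw 1.7131 q7 1.081 clk 2.63
d(cm) [ -9.99 -35.81   0.74] twist -0.02 alt 3.122 -3.161
```

Call:
arm_command([
  {"dx": -3, "dy": 0, "dz": 0, "twist": 0},
  {"dx": -6, "dy": 0, "dz": 0, "twist": 0},
  {"dx": -9, "dy": -2, "dz": 0, "twist": 0},
  {"dx": -10, "dy": -6, "dz": 0.2, "twist": -0.02},
  {"dx": -10, "dy": -10, "dz": 0.5, "twist": -0.02},
  {"dx": -10, "dy": -14, "dz": 0.7, "twist": -0.02},
  {"dx": -10, "dy": -18, "dz": 0.7, "twist": -0.02},
  {"dx": -10, "dy": -22, "dz": 0.7, "twist": -0.02},
  {"dx": -10, "dy": -26, "dz": 0.7, "twist": -0.02},
  {"dx": -10, "dy": -30, "dz": 0.7, "twist": -0.02},
  {"dx": -10, "dy": -33, "dz": 0.7, "twist": -0.02},
  {"dx": -10, "dy": -35.8, "dz": 0.7, "twist": -0.02},
])

```text
clock: 3.63
position: [0.5338, -0.1492, 0.1427]
tool_rot: [-2.73, 1.57, -2.57]
force: [0.7, -0.3, -1.0]
grip_width: 0.0214
```

Run:
```python
from h import *
go([0.5345,-0.1465,0.1425],0.1622+np.pi/2)
print(sensors.observe()['qd'],sensors.observe()['grip_width'])
ci=imaging.camera_info('wrist')
cv2.imwrite('pics/w4.png',imaging.grab_frame('wrist')[:,:,::-1])
C=np.array([.5326,-.1347,0]);M=R.from_euler('z',.1622).as_matrix()
for q in [(52,-125,12),(-52,-125,12),(-52,126,26),(-42,-45,20),(42,-45,20),(-42,75,20),(-42,75,12),(24,30,20),(-3,27.5,20),(-26,39,20),(0,-85,64)]:
    print(q,w2px(ci,M@np.array(q)/1000+C).round(1))
```

```text
toolx [-1.e-03 -6.e-04 -1.e+00] yaw 1.7314 q7 1.827 clk 3.63
d(cm) [0.02 0.25 0.11] twist -0.002 alt 3.14 -3.143
[ 0.544831    0.16913968  0.01177843 -0.33043687 -0.00994282  0.1579013
  0.59032688] 0.021397887558776113
(52, -125, 12) [164.  254.8]
(-52, -125, 12) [150.7 144.4]
(-52, 126, 26) [451.6 145.4]
(-42, -45, 20) [243.1 157.1]
(42, -45, 20) [246.3 248.6]
(-42, 75, 20) [385.3 156.9]
(-42, 75, 12) [382.2 155.8]
(24, 30, 20) [328.4 230.3]
(-3, 27.5, 20) [327.  201.5]
(-26, 39, 20) [341.5 175.7]
(0, -85, 64) [184.7 221.5]
```

View pics/w4.png

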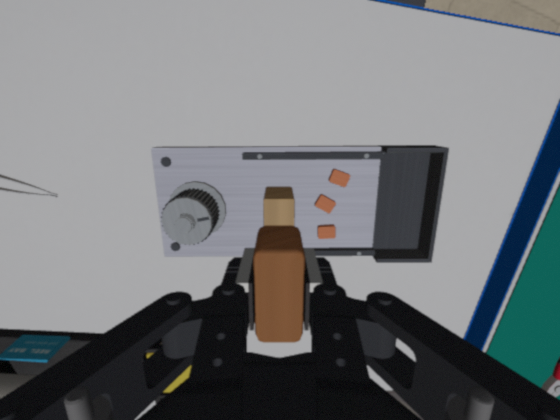

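Call:
arm_command([
  {"dx": 0, "dy": 0.2, "dz": 0.1, "twist": 0},
  {"dx": 1, "dy": 0.2, "dz": 0.1, "twist": 0},
  {"dx": 3, "dy": 0.2, "dz": 0.1, "twist": 0},
  {"dx": 5, "dy": 0.2, "dz": 0.1, "twist": 0},
  {"dx": 6, "dy": 0.2, "dz": 0.1, "twist": 0},
  {"dx": 6, "dy": 0.2, "dz": 0.1, "twist": 0},
  {"dx": 6, "dy": 0.2, "dz": 0.1, "twist": 0},
])

```text
clock: 4.27
position: [0.5345, -0.1517, 0.0825]
tool_rot: [-2.241, 1.567, -2.083]
force: [0.4, 0.1, -0.6]
grip_width: 0.021
```

Run:
```python
from h import *
go([0.5345,-0.1465,0.0555],0.1622+np.pi/2)
ci=imaging.camera_info('wrist')
cv2.imwrite('pics/w5.png',imaging.grab_frame('wrist')[:,:,::-1])
C=np.array([.5326,-.1347,0]);M=R.from_euler('z',.1622).as_matrix()
for q in [(52,-125,12),(-52,-125,12),(-52,126,26),(-42,-45,20),(42,-45,20),(-42,75,20),(-42,75,12),(24,30,20),(-3,27.5,20),(-26,39,20),(0,-85,64)]:
    print(q,w2px(ci,M@np.array(q)/1000+C).round(1))
```

```text
toolx [-0.0016 -0.0029 -1.    ] yaw 1.7281 q7 1.811 clk 4.27
d(cm) [2.7  0.52 0.09] twist -0.005 alt 3.137 -3.146
(52, -125, 12) [139.6 289.1]
(-52, -125, 12) [118.5 152.4]
(-52, 126, 26) [509.  153.1]
(-42, -45, 20) [236.8 168.7]
(42, -45, 20) [241.9 282.7]
(-42, 75, 20) [420.6 167.9]
(-42, 75, 12) [415.4 166. ]
(24, 30, 20) [345.7 260. ]
(-3, 27.5, 20) [344.3 224.5]
(-26, 39, 20) [363.5 192. ]
(0, -85, 64) [157.4 257.2]
```

View pics/w5.png

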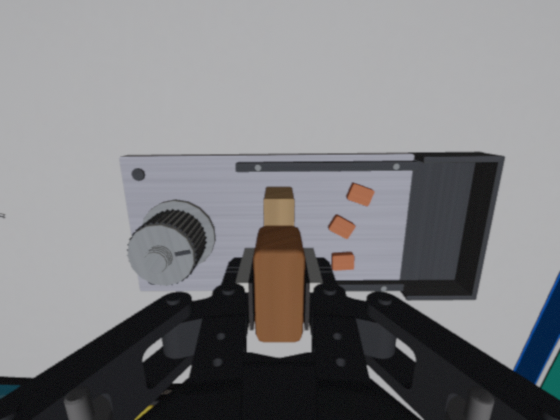

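Call:
arm_command([
  {"dx": 1, "dy": 0.1, "dz": 0.1, "twist": -0.005},
  {"dx": 2, "dy": 0.2, "dz": 0.1, "twist": -0.005},
  {"dx": 2.5, "dy": 0.3, "dz": 0.1, "twist": -0.005},
  {"dx": 2.7, "dy": 0.4, "dz": 0.1, "twist": -0.005},
  {"dx": 2.7, "dy": 0.4, "dz": 0.1, "twist": -0.005},
  {"dx": 2.7, "dy": 0.4, "dz": 0.1, "twist": -0.005},
  {"dx": 2.7, "dy": 0.4, "dz": 0.1, "twist": -0.005},
])

```text
clock: 4.9
position: [0.5354, -0.1482, 0.0564]
tool_rot: [-1.737, 1.567, -1.575]
force: [-0.0, -0.5, -1.1]
grip_width: 0.0211
```

Run:
```python
from h import *
C=np.array([.5326,-.1347,0]);M=R.from_euler('z',.1622).as_matrix()
s=sensors.observe();print(s['position'],s['force'],s['qd'].round(3), M.T@(s['position']-C))
go(M@[0,.080,0.0555]+C,0.1622+np.pi/2)
cv2.imwrite('pics/w6.png',imaging.grab_frame('wrist')[:,:,::-1])
```

```text
[ 0.53538089 -0.14816462  0.05638311] [-0.01967338 -0.46686116 -1.10880632] [ 0.002 -0.003  0.001 -0.001  0.002  0.     0.   ] [ 0.00056999 -0.01373698  0.05638311]
toolx [-0.     -0.0033 -1.    ] yaw 1.7326 q7 1.801 clk 4.9
d(cm) [ 0.06  9.37 -0.06] twist -0.0 alt 3.141 -3.142
```

View pics/w6.png

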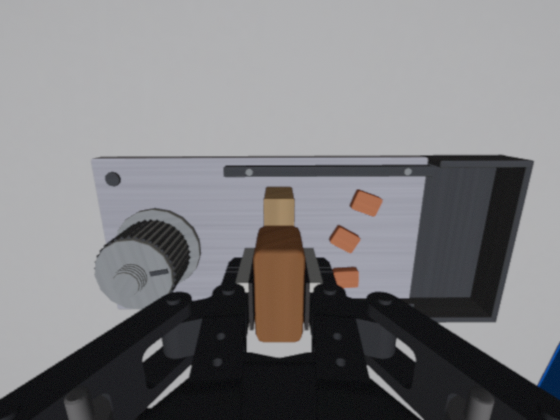

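Call:
arm_command([
  {"dx": 0.06, "dy": 0.4, "dz": 0, "twist": 0},
  {"dx": 0.07, "dy": 1, "dz": 0, "twist": 0},
  {"dx": 0.07, "dy": 1.6, "dz": 0, "twist": 0},
  {"dx": 0.07, "dy": 2.2, "dz": 0, "twist": 0},
  {"dx": 0.07, "dy": 2.8, "dz": 0, "twist": 0},
  {"dx": 0.07, "dy": 3.4, "dz": 0, "twist": 0},
  {"dx": 0.07, "dy": 4.0, "dz": -0.05, "twist": 0},
  {"dx": 0.07, "dy": 4.6, "dz": -0.05, "twist": 0},
  {"dx": 0.07, "dy": 5.2, "dz": -0.05, "twist": 0},
  {"dx": 0.07, "dy": 5.8, "dz": -0.05, "twist": 0},
])

```text
clock: 5.78
position: [0.5255, -0.0904, 0.0556]
tool_rot: [-1.686, 1.567, -1.524]
force: [-0.7, -0.5, -1.8]
grip_width: 0.0213
```

Run:
```python
from h import *
C=np.array([.5326,-.1347,0]);M=R.from_euler('z',.1622).as_matrix()
s=sensors.observe();print(s['position'],s['force'],s['qd'].round(3), M.T@(s['position']-C))
go(M@[0,.078,0.0557]+C,0.1622+np.pi/2)
cv2.imwrite('pics/w7.png',imaging.grab_frame('wrist')[:,:,::-1])
```

```text
[ 0.52548112 -0.09043685  0.05557264] [-0.7115241  -0.51832409 -1.80436151] [-0.139 -0.023  0.009  0.062 -0.012 -0.039 -0.122] [0.0001226  0.04483179 0.05557264]
toolx [ 2.0e-04 -3.4e-03 -1.0e+00] yaw 1.7327 q7 1.703 clk 5.78
d(cm) [-0.02  3.32 -0.01] twist -0.0 alt 3.141 -3.142
```

View pics/w7.png

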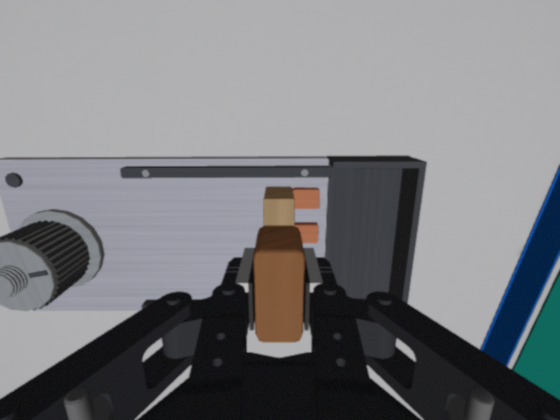

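Call:
arm_command([
  {"dx": 0, "dy": 0.8, "dz": 0, "twist": 0},
  {"dx": 0, "dy": 1.4, "dz": 0, "twist": 0},
  {"dx": 0, "dy": 2.0, "dz": 0, "twist": 0},
  {"dx": 0, "dy": 2.6, "dz": 0, "twist": 0},
  {"dx": 0, "dy": 3.1, "dz": 0, "twist": 0},
  {"dx": 0, "dy": 3.3, "dz": 0, "twist": 0},
  {"dx": 0, "dy": 3.3, "dz": 0, "twist": 0},
  {"dx": 0, "dy": 3.3, "dz": 0, "twist": 0},
])

```text
clock: 6.5
position: [0.5201, -0.0567, 0.0554]
tool_rot: [-1.737, 1.568, -1.574]
force: [-0.4, 0.1, -1.4]
grip_width: 0.0212
```

Run:
```python
from h import *
C=np.array([.5326,-.1347,0]);M=R.from_euler('z',.1622).as_matrix()
s=sensors.observe();print(s['position'],s['force'],s['qd'].round(3), M.T@(s['position']-C))
go(M@[0,.078,0.0557]+C,0.1622+np.pi/2)
cv2.imwrite('pics/w8.png',imaging.grab_frame('wrist')[:,:,::-1])
```

```text
[ 0.52005062 -0.05666713  0.05544885] [-0.42579198  0.14709343 -1.384591  ] [ 0.008  0.     0.001 -0.002 -0.     0.001  0.001] [0.00021684 0.07903524 0.05544885]
toolx [-0.     -0.0029 -1.    ] yaw 1.7338 q7 1.645 clk 6.5
d(cm) [-0.02 -0.1  -0.02] twist 0.001 alt 3.142 -3.141
```

View pics/w8.png

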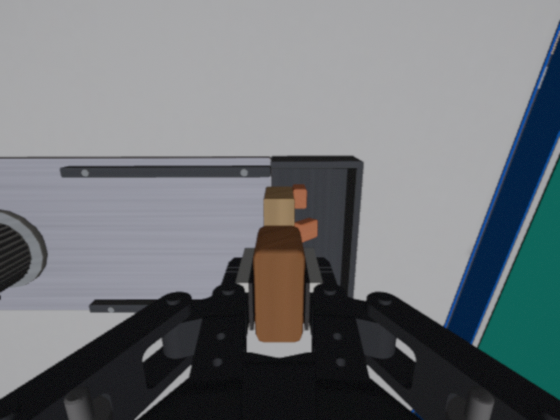

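Call:
arm_command([
  {"dx": -1, "dy": 0, "dz": 0, "twist": 0},
  {"dx": -3, "dy": 0, "dz": 0, "twist": 0},
  {"dx": -6, "dy": 0, "dz": 0, "twist": 0},
  {"dx": -8, "dy": 1, "dz": 0, "twist": 0},
  {"dx": -9, "dy": 4, "dz": 0, "twist": 0},
  {"dx": -9, "dy": 7, "dz": 0, "twist": 0},
  {"dx": -9, "dy": 9, "dz": 0, "twist": 0},
  {"dx": -9, "dy": 9, "dz": 0, "twist": 0},
])

```text
clock: 7.22
position: [0.5051, 0.0363, 0.1463]
tool_rot: [-1.067, 1.569, -0.9]
force: [-0.1, 0.7, -1.9]
grip_width: 0.021
```

Run:
```python
from h import *
cv2.imwrite('pics/w9.png',imaging.grab_frame('wrist')[:,:,::-1])
go([0.477,0.207,0.10],0.1622+np.pi/2)
```

```text
toolx [ 7.0e-04 -2.3e-03 -1.0e+00] yaw 1.7365 q7 1.487 clk 7.27
d(cm) [ 4.56 17.54  0.06] twist 0.003 alt 3.145 -3.138
```

View pics/w9.png

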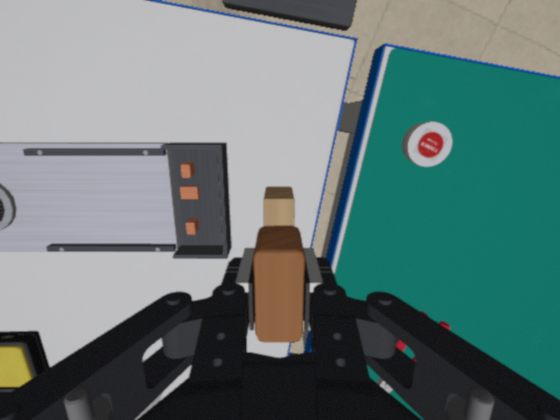

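Call:
arm_command([
  {"dx": 0, "dy": 4, "dz": 0, "twist": 0},
  {"dx": 0, "dy": 8, "dz": 0, "twist": 0},
  {"dx": 0, "dy": 12, "dz": 0, "twist": 0},
  {"dx": 2, "dy": 15.5, "dz": 0, "twist": 0},
  {"dx": 5, "dy": 17.5, "dz": 0, "twist": 0},
  {"dx": 7, "dy": 17.5, "dz": 0, "twist": 0},
  {"dx": 8, "dy": 17.5, "dz": 0, "twist": 0},
  {"dx": 9, "dy": 17.5, "dz": 0, "twist": 0},
  {"dx": 9, "dy": 17.5, "dz": 0, "twist": 0},
  {"dx": 9, "dy": 17.5, "dz": 0, "twist": 0},
])

```text
clock: 8.1
position: [0.4772, 0.2052, 0.0561]
tool_rot: [-1.403, 1.568, -1.239]
force: [-0.1, 0.5, -1.7]
grip_width: 0.0209
```

Run:
```python
from h import *
go([0.477,0.207,0.0430],0.1622+np.pi/2)
print(sensors.observe()['force'])
```

```text
toolx [ 9.0e-04 -2.7e-03 -1.0e+00] yaw 1.7346 q7 1.115 clk 8.1
d(cm) [1.31 0.18 0.01] twist 0.002 alt 3.143 -3.14
[-0.12450825  0.45321195 -1.68796322]
```

Call:
arm_command([
  {"dx": 0.5, "dy": 0, "dz": 0, "twist": 0},
  {"dx": 0.8, "dy": 0, "dz": 0, "twist": 0},
  {"dx": 1.1, "dy": 0, "dz": 0, "twist": 0},
  {"dx": 1.3, "dy": 0, "dz": 0, "twist": 0},
  {"dx": 1.3, "dy": 0, "dz": 0, "twist": 0},
  {"dx": 1.3, "dy": 0, "dz": 0, "twist": 0},
  {"dx": 1.3, "dy": 0, "dz": 0, "twist": 0},
])

```text
clock: 8.68
position: [0.4772, 0.2053, 0.0432]
tool_rot: [-1.361, 1.568, -1.197]
force: [-0.6, 0.0, -0.8]
grip_width: 0.0209
```

Run:
```python
from h import *
go([0.477,0.207,0.0430],0.1622+np.pi/2)
s=sensors.observe();print(s['force'],s['qd'].round(3))
```

```text
toolx [ 0.001  -0.0026 -1.    ] yaw 1.7347 q7 1.112 clk 8.68
d(cm) [0.02 0.17 0.01] twist 0.002 alt 3.143 -3.14
[-0.57409819  0.0171926  -0.8198023 ] [ 0.002 -0.002 -0.    -0.001  0.001  0.    -0.001]
```

Call:
arm_command([
  {"dx": 0.08, "dy": 0, "dz": 0, "twist": 0},
  {"dx": 0.08, "dy": 0, "dz": 0, "twist": 0},
  {"dx": 0.08, "dy": 0, "dz": 0, "twist": 0},
])

```text
clock: 8.93
position: [0.4774, 0.2054, 0.0426]
tool_rot: [-1.226, 1.568, -1.063]
force: [1.4, 0.1, 2.0]
grip_width: 0.0209
```

Call:
arm_command([
  {"dx": 0, "dy": 0, "dz": 0, "twist": 0},
  {"dx": 0, "dy": 0, "dz": 0, "twist": 0},
  {"dx": 0, "dy": 0, "dz": 0, "twist": 0},
  {"dx": 0, "dy": 0, "dz": 0, "twist": 0},
  {"dx": 0, "dy": 0, "dz": 0, "twist": 0},
  {"dx": 0, "dy": 0, "dz": 0, "twist": 0},
  {"dx": 0, "dy": 0, "dz": 0, "twist": 0},
  {"dx": 0, "dy": 0, "dz": 0, "twist": 0},
], grip=-0.5)

```text
clock: 9.6
position: [0.4774, 0.2053, 0.0426]
tool_rot: [-1.22, 1.568, -1.056]
force: [0.1, -0.0, -0.0]
grip_width: 0.0641
```

Call:
arm_command([
  {"dx": -2, "dy": 0, "dz": 0, "twist": 0},
  {"dx": -5, "dy": 0, "dz": 0, "twist": 0},
  {"dx": -9, "dy": 0, "dz": 0, "twist": 0},
  {"dx": -12, "dy": 0, "dz": 0, "twist": 0},
  {"dx": -12, "dy": 0, "dz": 0, "twist": 0},
  {"dx": -12, "dy": 0, "dz": 0, "twist": 0},
])

```text
clock: 10.1
position: [0.478, 0.2059, 0.1642]
tool_rot: [-0.385, 1.566, -0.222]
force: [-0.1, 0.1, -0.7]
grip_width: 0.0637
```

Run:
```python
from h import *
cv2.imwrite('pics/w10.png',imaging.grab_frame('wrist')[:,:,::-1])
im=imaging.grab_frame('top')[:,:,::-1]
cv2.imwrite('pics/t10.png',im)
cv2.imwrite('pics/t10c.png',cv2.resize(im[190:270,285:345],None,fx=10,fy=10,interpolation=cv2.INTER_CUBIC)[:600])
C=np.array([.5326,-.1347,0]);M=R.from_euler('z',.1622).as_matrix()
print(M@[0,-.085,.15]+C)
go(M@[0,-.085,.15]+C,0.1622)
```

```text
[ 0.54632663 -0.21858432  0.15      ]
toolx [ 8.0e-04 -2.7e-03 -1.0e+00] yaw 1.7348 q7 1.145 clk 10.2
d(cm) [  1.33 -42.97  -0.07] twist -1.569 alt 1.573 -4.711
```

View pics/w10.png

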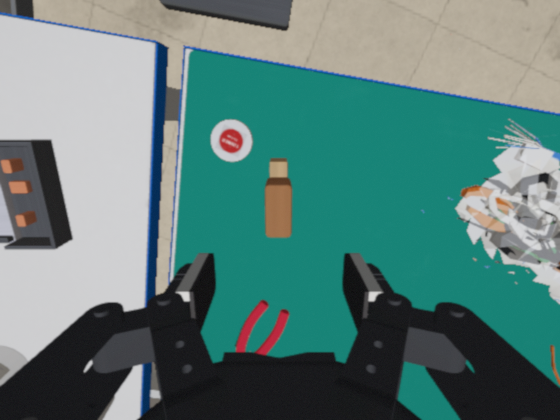

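View pics/t10c.png

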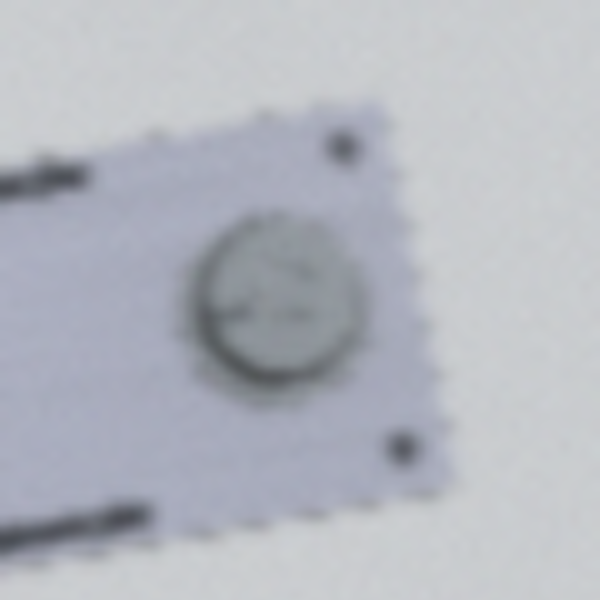

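Call:
arm_command([
  {"dx": 0, "dy": -4, "dz": 0, "twist": 0},
  {"dx": 0, "dy": -8, "dz": 0, "twist": 0},
  {"dx": 0, "dy": -12, "dz": 0, "twist": 0},
  {"dx": 0, "dy": -16, "dz": 0, "twist": 0},
  {"dx": 0, "dy": -20, "dz": 0, "twist": 0},
  {"dx": 0, "dy": -24, "dz": 0, "twist": 0},
  {"dx": 0, "dy": -28, "dz": 0, "twist": 0},
  {"dx": 0, "dy": -32, "dz": 0, "twist": 0},
  {"dx": 0, "dy": -36, "dz": 0, "twist": 0},
  {"dx": 0, "dy": -40, "dz": 0, "twist": 0},
  {"dx": 1.3, "dy": -43, "dz": 0, "twist": 0},
  {"dx": 1.3, "dy": -43, "dz": 0, "twist": 0},
])

```text
clock: 11.2
position: [0.5453, -0.2254, 0.1471]
tool_rot: [-2.321, 1.565, -2.164]
force: [-1.0, -0.1, -1.0]
grip_width: 0.0637
```

Call:
arm_command([
  {"dx": 0, "dy": 0, "dz": 0, "twist": 0},
  {"dx": 0, "dy": 0, "dz": 0, "twist": 0},
  {"dx": 0, "dy": 0, "dz": 0, "twist": 0},
])

```text
clock: 11.45
position: [0.545, -0.2245, 0.1463]
tool_rot: [-2.592, 1.565, -2.434]
force: [-0.2, 0.8, -0.2]
grip_width: 0.0638
```

Run:
```python
from h import *
go([0.5463,-.2186,.12],0.1622+np.pi/2)
s=sensors.observe();print(s['qd'].round(3),s['force'])
ci=imaging.camera_info('wrist');print(ci)
im=imaging.grab_frame('wrist')[:,:,::-1]
cv2.imwrite('pics/w11.png',im)
cv2.imwrite('pics/w11c.png',cv2.resize(im[130:300,180:380],None,fx=3.5,fy=3.5,interpolation=cv2.INTER_CUBIC))
C=np.array([.5326,-.1347,0]);M=R.from_euler('z',.1622).as_matrix()
for q in [(0,-85,58),(0,-85,12),(25,-85,25),(-52,-125,12),(-42,-45,20)]: print(q,w2px(ci,M@np.array(q)/1000+C))
```

```text
toolx [-0.0043 -0.0037 -1.    ] yaw 1.7288 q7 1.979 clk 11.45
d(cm) [2.63 0.57 0.24] twist -0.004 alt 3.137 -3.146
[-0.012 -0.016 -0.007 -0.002 -0.002 -0.     0.001] [-0.23201497  0.767669   -0.16348245]
{'fx': 303.054832862769, 'fy': 303.054832862769, 'cx': 278.65312004895486, 'cy': 207.50166138379603, 'origin': array([ 0.47303333, -0.23609334,  0.28111883]), 'attitude': array([2.85458648, 0.0029586 , 1.72900043])}
(0, -85, 58) [286.90240113 218.9763664 ]
(0, -85, 12) [285.74727641 203.03818595]
(25, -85, 25) [285.95483873 233.54362824]
(-52, -125, 12) [240.12184408 145.85262597]
(-42, -45, 20) [332.7499801  158.18570506]
```

View pics/w11c.png

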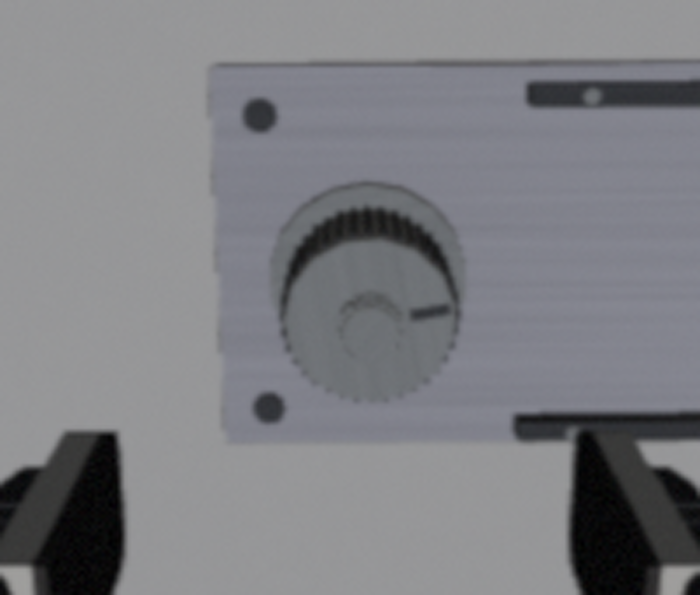

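View pics/w11.png

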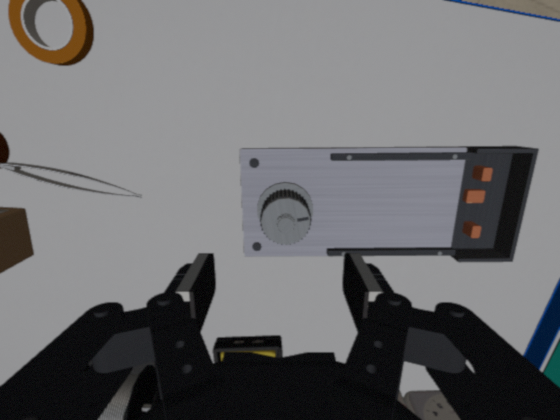

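Run:
```python
from h import *
ci={'fx': 303.054832862769, 'fy': 303.054832862769, 'cx': 278.65312004895486, 'cy': 207.50166138379603, 'origin': np.array([ 0.47303333, -0.23609334,  0.28111883]), 'attitude': np.array([2.85458648, 0.0029586 , 1.72900043])}
P=lambda u,v:(180+u/3.5,130+v/3.5)
c=px2w(ci,*P(371,319),.058);
print(c)
for b in [(449,310),(430,313.5),(413,316)]:
    d=px2w(ci,*P(*b),.058)-c; print(np.arctan2(d[1],d[0])-.1622, np.hypot(d[0],d[1]))
# clamp yaw from plate edge
a=px2w(ci,*P(212,65),.012);b=px2w(ci,*P(228,440),.012);print(np.arctan2(*(b-a)[[1,0]]),np.linalg.norm(b-a))
# flange ellipse outer
for u,v in [(272,265),(464,265),(368,182)]: print(px2w(ci,*P(u,v),.027))
```

```text
[ 0.54819062 -0.21898389  0.058     ]
1.6892411530931444 0.017403067495391052
1.6660714624834614 0.013145735331919891
1.643193637952014 0.00934766968341545
0.1659049551132881 0.1026790018203935
[ 0.5485089  -0.24332344  0.027     ]
[ 0.54092658 -0.1960561   0.027     ]
[ 0.52394434 -0.2231264   0.027     ]
```

Run:
```python
from h import *
go([0.547,-.2187,.0378],0.1622+np.pi/2)
```

```text
toolx [-0.0036 -0.0039 -1.    ] yaw 1.7294 q7 1.979 clk 11.5
d(cm) [10.89  0.55  0.3 ] twist -0.004 alt 3.138 -3.145
```

Call:
arm_command([
  {"dx": 0, "dy": 0.3, "dz": 0.2, "twist": 0},
  {"dx": 2, "dy": 0.55, "dz": 0.3, "twist": 0},
  {"dx": 4, "dy": 0.55, "dz": 0.3, "twist": 0},
  {"dx": 6, "dy": 0.55, "dz": 0.3, "twist": 0},
  {"dx": 7, "dy": 0.55, "dz": 0.3, "twist": 0},
  {"dx": 7, "dy": 0.55, "dz": 0.3, "twist": 0},
  {"dx": 7, "dy": 0.55, "dz": 0.3, "twist": 0},
])

```text
clock: 12.08
position: [0.5473, -0.2181, 0.077]
tool_rot: [-2.545, 1.565, -2.385]
force: [0.5, -0.0, 0.8]
grip_width: 0.064
```

Run:
```python
from h import *
go([0.547,-.2187,.0378],0.1622+np.pi/2)
s=sensors.observe();print(s['qd'].round(3),s['force'])
ci=imaging.camera_info('wrist');print(ci)
im=imaging.grab_frame('wrist')[:,:,::-1]
cv2.imwrite('pics/w12.png',im)
```

```text
toolx [-0.0039 -0.0037 -1.    ] yaw 1.73 q7 1.959 clk 12.08
d(cm) [ 3.92 -0.05 -0.02] twist -0.003 alt 3.139 -3.145
[ 0.004 -0.024  0.003 -0.011 -0.001  0.006  0.002] [ 0.52546986 -0.03662964  0.78197509]
{'fx': 303.054832862769, 'fy': 303.054832862769, 'cx': 278.65312004895486, 'cy': 207.50166138379603, 'origin': array([ 0.47534449, -0.22977039,  0.21179015]), 'attitude': array([2.85405954, 0.0029781 , 1.73025311])}
```

View pics/w12.png

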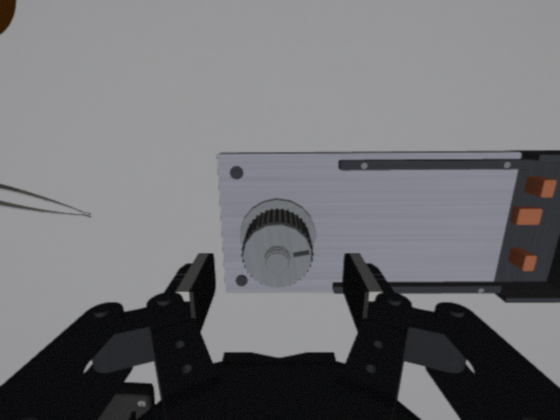

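Run:
```python
from h import *
ci=imaging.camera_info('wrist')
im=cv2.imread('pics/w12.png')
cv2.imwrite('pics/w12c.png',cv2.resize(im[190:300,210:350],None,fx=5,fy=5,interpolation=cv2.INTER_CUBIC))
print(px2w(ci,278,251,.058))
```

```text
[ 0.54574802 -0.21964448  0.058     ]
```

View pics/w12c.png

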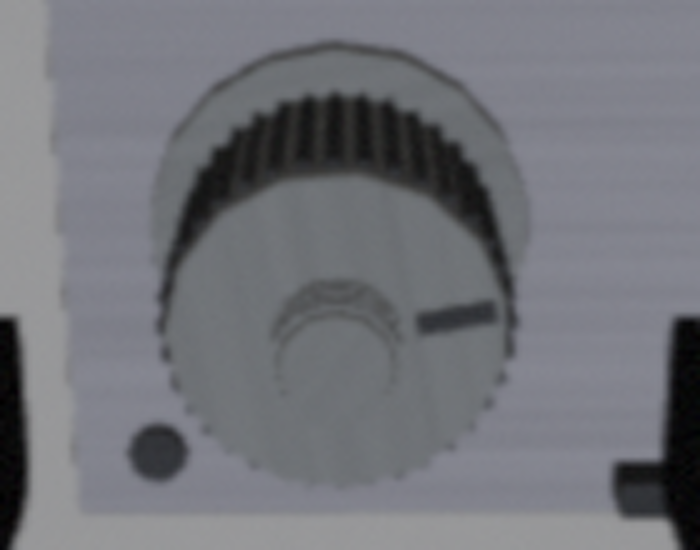

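Call:
arm_command([
  {"dx": 1.5, "dy": -0.1, "dz": 0, "twist": 0},
  {"dx": 2.8, "dy": -0.1, "dz": 0, "twist": 0},
  {"dx": 3.6, "dy": -0.1, "dz": 0, "twist": 0},
  {"dx": 3.9, "dy": -0.1, "dz": 0, "twist": 0},
  {"dx": 3.9, "dy": -0.1, "dz": 0, "twist": 0},
  {"dx": 3.9, "dy": -0.1, "dz": 0, "twist": 0},
])

```text
clock: 12.63
position: [0.5478, -0.2196, 0.0388]
tool_rot: [-2.315, 1.566, -2.156]
force: [-0.3, 0.2, 1.0]
grip_width: 0.0642
```

Call:
arm_command([
  {"dx": 0, "dy": 0, "dz": 0, "twist": 0},
  {"dx": 0, "dy": 0, "dz": 0, "twist": 0},
  {"dx": 0, "dy": 0, "dz": 0, "twist": 0},
  {"dx": 0, "dy": 0, "dz": 0, "twist": 0},
  {"dx": 0, "dy": 0, "dz": 0, "twist": 0},
  {"dx": 0, "dy": 0, "dz": 0, "twist": 0},
  {"dx": 0, "dy": 0, "dz": 0, "twist": 0},
], grip=1, squeeze=30)

```text
clock: 13.22
position: [0.5481, -0.2192, 0.0396]
tool_rot: [-2.236, 1.566, -2.077]
force: [-2.7, 4.0, 8.5]
grip_width: 0.0381
```

Run:
```python
from h import *
go([0.547,-.2187,.0378],0.1622+np.pi/2)
s=sensors.observe();print(s['position'],s['force'],s['moment'],s['grip_width']); T=rot(s['tool_rot']);print('toolframe F',T.T@s['force'],T.T@s['moment'])
```

```text
toolx [-0.0021 -0.0039 -1.    ] yaw 1.73 q7 1.955 clk 13.22
d(cm) [ 0.18  0.07 -0.1 ] twist -0.003 alt 3.139 -3.145
[ 0.54807661 -0.21920706  0.0395823 ] [-2.72158397  3.98642191  8.49625546] [0.66874266 0.45145673 0.00562259] 0.03813105504901336
toolframe F [-8.50574782  4.33783089 -2.07856033] [-0.00880124  0.33973346  0.73182324]
```

Call:
arm_command([
  {"dx": 0.01, "dy": 0, "dz": 0, "twist": 0.06},
  {"dx": 0.02, "dy": 0, "dz": 0, "twist": 0.14},
  {"dx": 0.03, "dy": 0, "dz": 0, "twist": 0.22},
  {"dx": 0.04, "dy": 0, "dz": 0, "twist": 0.3},
  {"dx": 0.05, "dy": 0, "dz": 0, "twist": 0.38},
  {"dx": 0.06, "dy": 0, "dz": 0, "twist": 0.46},
  {"dx": 0.07, "dy": 0, "dz": 0, "twist": 0.54},
  {"dx": 0.08, "dy": 0, "dz": 0, "twist": 0.62},
  {"dx": 0.09, "dy": 0, "dz": 0, "twist": 0.7},
  {"dx": 0.09, "dy": 0, "dz": 0, "twist": 0.7},
], squeeze=50)

```text
clock: 14.05
position: [0.5482, -0.2185, 0.0389]
tool_rot: [-1.616, 1.567, -2.161]
force: [-1.1, 4.5, 3.7]
grip_width: 0.0377
```

```bash
cat > st.py <<'E'
from h import *
import sys
go([0.548,-.2192,.0396],0.1622)
s=sensors.observe();print(s['position'],s['force'],s['moment'],s['grip_width'],s['qd'][6]); T=rot(s['tool_rot']);print('toolframe F',T.T@s['force'],T.T@s['moment'])
if len(sys.argv)>1:
    im=imaging.grab_frame('wrist')[:,:,::-1]
    cv2.imwrite(f'pics/{sys.argv[1]}.png',cv2.resize(im[180:380,180:380],None,fx=3,fy=3,interpolation=cv2.INTER_CUBIC))
E
python3 st.py w13
```

```text
toolx [-0.0023 -0.0034 -1.    ] yaw 1.0265 q7 1.449 clk 14.05
d(cm) [-0.07 -0.06  0.02] twist 0.864 alt 4.006 -2.277
[ 0.54816375 -0.21854471  0.03893576] [-1.05308231  4.52811423  3.70751347] [ 0.97526916  0.37959699 -0.0161298 ] 0.03774637766501281 0.10951128947664933
toolframe F [-3.7203808   3.31340129 -3.24632032] [0.01264698 0.82981062 0.63777612]
```

View pics/w13.png

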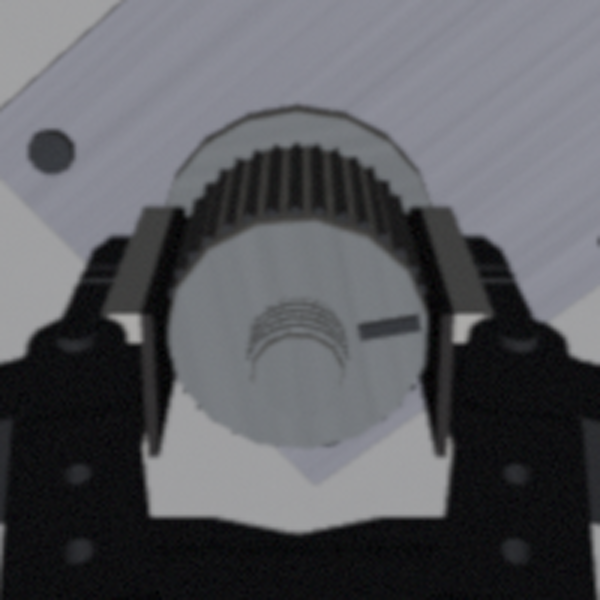

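Call:
arm_command([
  {"dx": 0.01, "dy": 0, "dz": 0, "twist": 0.08},
  {"dx": 0.02, "dy": 0, "dz": 0, "twist": 0.16},
  {"dx": 0.03, "dy": 0, "dz": 0, "twist": 0.24},
  {"dx": 0.04, "dy": 0, "dz": 0, "twist": 0.32},
  {"dx": 0.05, "dy": 0, "dz": 0, "twist": 0.4},
  {"dx": 0.06, "dy": 0, "dz": 0, "twist": 0.48},
  {"dx": 0.07, "dy": 0, "dz": 0, "twist": 0.56},
  {"dx": 0.08, "dy": 0, "dz": 0, "twist": 0.64},
  {"dx": 0.09, "dy": 0, "dz": 0, "twist": 0.7},
  {"dx": 0.1, "dy": 0, "dz": 0, "twist": 0.75},
  {"dx": 0.1, "dy": 0, "dz": 0, "twist": 0.75},
])

```text
clock: 15.02
position: [0.5486, -0.218, 0.038]
tool_rot: [-0.831, 1.567, -2.119]
force: [1.5, 4.9, 1.8]
grip_width: 0.0374
```

```bash
python3 st.py; python3 -c "
from h import *
print(sensors.observe()['qpos'].round(3))"
```

```text
toolx [-0.0018 -0.003  -1.    ] yaw 0.2826 q7 0.917 clk 15.02
d(cm) [-0.16 -0.09  0.1 ] twist 0.12 alt 3.262 -3.021
[ 0.54859951 -0.21803828  0.03803437] [1.51132594 4.92457085 1.79134696] [ 1.07043699 -0.39168979 -0.03044265] 0.03738309926709373 0.06307553884868311
toolframe F [-1.8089817   2.81996127 -4.30346741] [0.02965037 0.9188228  0.67458766]
[ 0.053  0.778  0.328  1.835 -0.408  0.596  0.917]
```

Call:
arm_command([
  {"dx": 0.01, "dy": 0, "dz": 0, "twist": 0.04},
  {"dx": 0.01, "dy": 0, "dz": 0, "twist": 0.08},
  {"dx": 0.02, "dy": 0, "dz": 0, "twist": 0.12},
  {"dx": 0.02, "dy": 0, "dz": 0, "twist": 0.16},
  {"dx": 0.02, "dy": 0, "dz": 0, "twist": 0.16},
])

```text
clock: 15.43
position: [0.5488, -0.2179, 0.0379]
tool_rot: [-0.64, 1.567, -2.087]
force: [2.9, 3.0, 0.4]
grip_width: 0.0375
```

```bash
python3 st.py w14
```

```text
toolx [-0.0017 -0.0029 -1.    ] yaw 0.1245 q7 0.803 clk 15.43
d(cm) [-0.17 -0.09  0.12] twist -0.038 alt 3.104 -3.179
[ 0.54876546 -0.21792875  0.03788237] [2.87488866 3.03658814 0.36751283] [ 0.65457404 -0.24888797 -0.00581012] 0.037497463474065185 0.04685068219552264
toolframe F [-0.38114174  3.22908426 -2.65493197] [0.00545282 0.61859755 0.32825827]
```

View pics/w14.png

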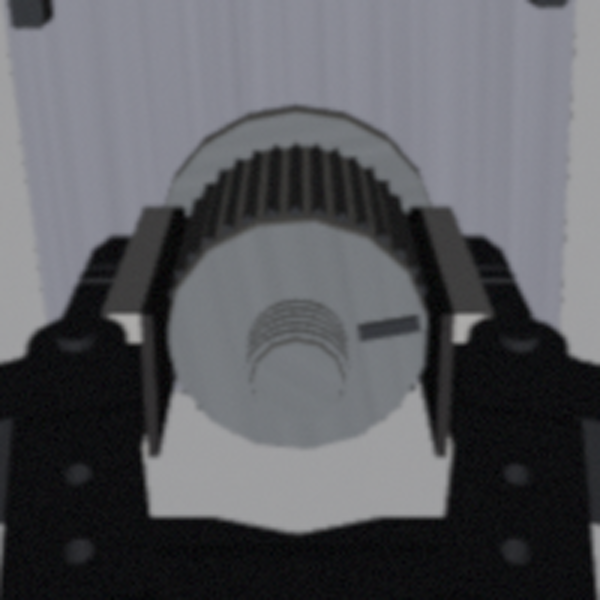

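Call:
arm_command([
  {"dx": 0, "dy": 0, "dz": 0, "twist": 0.02},
  {"dx": 0.01, "dy": 0, "dz": 0, "twist": 0.04},
  {"dx": 0.01, "dy": 0, "dz": 0, "twist": 0.06},
  {"dx": 0.01, "dy": 0, "dz": 0, "twist": 0.08},
  {"dx": 0.01, "dy": 0, "dz": 0, "twist": 0.1},
  {"dx": 0.01, "dy": 0, "dz": 0, "twist": 0.1},
])

```text
clock: 15.98
position: [0.5488, -0.2179, 0.0378]
tool_rot: [-0.521, 1.567, -2.067]
force: [2.7, 3.5, 0.4]
grip_width: 0.0374
```

```bash
python3 st.py
```

```text
toolx [-0.0017 -0.0031 -1.    ] yaw 0.0248 q7 0.73 clk 15.98
d(cm) [-0.18 -0.09  0.13] twist -0.137 alt 3.004 -3.279
[ 0.54881822 -0.2179092   0.03776935] [2.6588625  3.48378273 0.37957894] [ 0.62587286 -0.34584273 -0.03628027] 0.0374059533049173 0.02971384899938549
toolframe F [-0.39459524  2.74380925 -3.41557864] [0.0363025  0.61716242 0.36115504]
```

Not bottomed yet (moment still at friction level); keep creeping.

Call:
arm_command([
  {"dx": 0, "dy": 0, "dz": 0, "twist": 0.02},
  {"dx": 0, "dy": 0, "dz": 0, "twist": 0.04},
  {"dx": 0.01, "dy": 0, "dz": 0, "twist": 0.06},
  {"dx": 0.01, "dy": 0, "dz": 0, "twist": 0.06},
])

```text
clock: 16.32
position: [0.5489, -0.2179, 0.0377]
tool_rot: [-0.419, 1.567, -2.026]
force: [1.7, 2.6, -0.2]
grip_width: 0.0376
```

```bash
python3 st.py
```

```text
toolx [-0.0016 -0.0032 -1.    ] yaw -0.0368 q7 0.685 clk 16.32
d(cm) [-0.19 -0.09  0.14] twist -0.199 alt 2.943 -3.341
[ 0.5489105  -0.21787746  0.03769389] [ 1.71559173  2.64487564 -0.19882618] [ 0.70126986 -0.33995765  0.17526293] 0.03758307192621253 0.02964673469559188
toolframe F [ 0.18762476  1.61745052 -2.70680712] [-0.1752736   0.71304198  0.31451234]
```

Call:
arm_command([
  {"dx": 0, "dy": 0, "dz": 0, "twist": 0.02},
  {"dx": 0, "dy": 0, "dz": 0, "twist": 0.03},
  {"dx": 0, "dy": 0, "dz": 0, "twist": 0.03},
])

```text
clock: 16.57
position: [0.5489, -0.2179, 0.0377]
tool_rot: [-0.387, 1.567, -2.025]
force: [2.4, 2.5, -0.3]
grip_width: 0.0375
```

```bash
python3 st.py w15
```

```text
toolx [-0.0016 -0.0034 -1.    ] yaw -0.0672 q7 0.663 clk 16.57
d(cm) [-0.19 -0.08  0.14] twist -0.229 alt 2.912 -3.371
[ 0.54892921 -0.21788438  0.03768017] [ 2.35177407  2.53074477 -0.2699772 ] [ 0.58710128 -0.36839149  0.74744326] 0.03752085622260906 0.016780805476165648
toolframe F [ 0.25756485  2.17678208 -2.68396688] [-0.74716294  0.60946883  0.33070669]
```

View pics/w15.png

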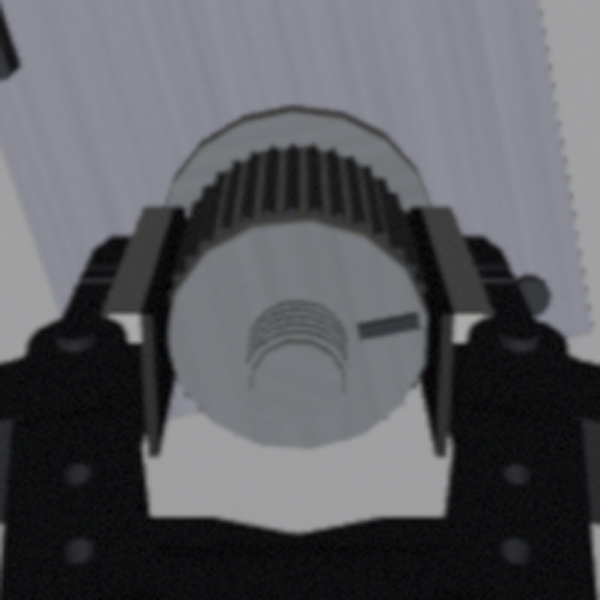

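Call:
arm_command([
  {"dx": 0, "dy": 0, "dz": 0, "twist": -0.06},
  {"dx": -0.01, "dy": 0, "dz": 0, "twist": -0.14},
  {"dx": -0.02, "dy": 0, "dz": 0, "twist": -0.22},
  {"dx": -0.03, "dy": 0, "dz": 0, "twist": -0.3},
  {"dx": -0.04, "dy": 0, "dz": 0, "twist": -0.38},
  {"dx": -0.05, "dy": 0, "dz": 0, "twist": -0.46},
  {"dx": -0.06, "dy": 0, "dz": 0, "twist": -0.54},
  {"dx": -0.07, "dy": 0, "dz": 0, "twist": -0.62},
  {"dx": -0.08, "dy": 0, "dz": 0, "twist": -0.7},
  {"dx": -0.09, "dy": 0, "dz": 0, "twist": -0.78},
  {"dx": -0.09, "dy": 0, "dz": 0, "twist": -0.78},
])

```text
clock: 17.53
position: [0.5483, -0.2182, 0.0386]
tool_rot: [-1.368, 1.567, -2.222]
force: [-1.6, 1.5, 1.1]
grip_width: 0.0374
```

```bash
python3 st.py; python3 -c "
from h import *
print(sensors.observe()['qpos'].round(3))
go([.5488,-.2182,.0392],1.542)"
```

```text
toolx [-0.0024 -0.0031 -1.    ] yaw 0.7167 q7 1.227 clk 17.53
d(cm) [-0.1  -0.09  0.05] twist 0.554 alt 3.696 -2.587
[ 0.54829099 -0.21822257  0.03858616] [-1.59697277  1.50228989  1.06566364] [0.35588399 0.49170012 0.0778976 ] 0.03741318025871154 -0.11104046631201704
toolframe F [-1.06654439 -0.22133594 -2.18090105] [-0.08026914  0.59102195 -0.13689549]
[ 0.127  0.759  0.217  1.831 -0.267  0.581  1.227]
toolx [-0.0024 -0.0031 -1.    ] yaw 0.7167 q7 1.227 clk 17.53
d(cm) [-0.06  0.04  0.03] twist -0.825 alt 2.316 -3.967
```

Call:
arm_command([
  {"dx": -0.01, "dy": 0, "dz": 0, "twist": -0.08},
  {"dx": -0.02, "dy": 0, "dz": 0, "twist": -0.16},
  {"dx": -0.03, "dy": 0, "dz": 0, "twist": -0.24},
  {"dx": -0.04, "dy": 0, "dz": 0, "twist": -0.32},
  {"dx": -0.05, "dy": 0, "dz": 0, "twist": -0.4},
  {"dx": -0.06, "dy": 0, "dz": 0, "twist": -0.48},
  {"dx": -0.07, "dy": 0, "dz": 0, "twist": -0.56},
  {"dx": -0.08, "dy": 0, "dz": 0, "twist": -0.64},
  {"dx": -0.09, "dy": 0, "dz": 0, "twist": -0.72},
  {"dx": -0.1, "dy": 0, "dz": 0, "twist": -0.79},
  {"dx": -0.1, "dy": 0, "dz": 0, "twist": -0.81},
  {"dx": -0.1, "dy": 0, "dz": 0, "twist": -0.82},
])

```text
clock: 18.53
position: [0.5481, -0.2189, 0.0396]
tool_rot: [-2.141, 1.567, -2.178]
force: [-1.7, -2.1, 3.0]
grip_width: 0.0374
```

```bash
python3 st.py w16; python3 -c "
from h import *
go([.5488,-.2182,.0392],1.542)"
```

```text
toolx [-0.0024 -0.0035 -1.    ] yaw 1.5337 q7 1.813 clk 18.53
d(cm) [ 0.   -0.03 -0.  ] twist 1.371 alt 4.513 -1.77
[ 0.54805614 -0.2188741   0.03963841] [-1.6922406  -2.09140832  2.97415201] [-0.55719875  0.32821081 -0.08289368] 0.03736590180560942 0.07016107792675523
toolframe F [-2.96266299 -2.16343499 -1.62031609] [ 0.08309884  0.30760885 -0.56880183]
toolx [-0.0025 -0.0036 -1.    ] yaw 1.534 q7 1.813 clk 18.58
d(cm) [0.04 0.07 0.07] twist -0.008 alt 3.134 -3.15
```

View pics/w16.png

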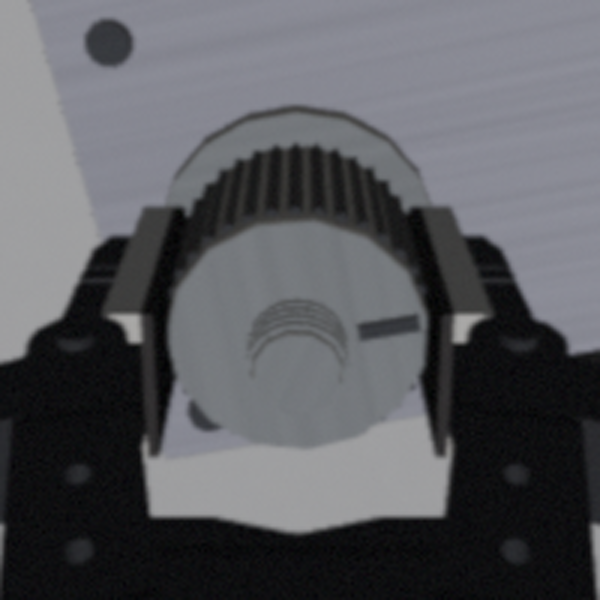

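Call:
arm_command([
  {"dx": 0, "dy": 0, "dz": 0, "twist": -0.01},
  {"dx": 0, "dy": 0, "dz": 0, "twist": -0.01},
  {"dx": 0, "dy": 0, "dz": 0, "twist": -0.01},
  {"dx": 0, "dy": 0, "dz": 0, "twist": -0.01},
  {"dx": 0, "dy": 0, "dz": 0, "twist": -0.01},
  {"dx": 0, "dy": 0, "dz": 0, "twist": -0.01},
])

```text
clock: 19.08
position: [0.548, -0.2189, 0.0396]
tool_rot: [-2.154, 1.566, -2.181]
force: [-0.8, -0.2, 3.1]
grip_width: 0.0375
```

```bash
python3 st.py w17; python3 -c "
from h import *
go([.5488,-.2182,.0392],1.542)
print(sensors.observe()['qd'].round(4))
cv2.imwrite('pics/t17.png',imaging.grab_frame('top')[:,:,::-1])
cv2.imwrite('pics/s17.png',imaging.grab_frame('scene')[:,:,::-1])"
```

```text
toolx [-0.0026 -0.0037 -1.    ] yaw 1.5437 q7 1.82 clk 19.08
d(cm) [ 0.   -0.03 -0.  ] twist 1.381 alt 4.523 -1.76
[ 0.54802994 -0.21889573  0.0396255 ] [-0.8126555  -0.18152874  3.0712322 ] [-0.36232271  0.21632818 -0.05656069] 0.03753371444674137 0.0011522771679826147
toolframe F [-3.06844174 -0.21499265 -0.81502902] [ 0.05669692  0.20663984 -0.36791327]
toolx [-0.0025 -0.0037 -1.    ] yaw 1.5438 q7 1.82 clk 19.13
d(cm) [0.04 0.07 0.07] twist 0.002 alt 3.143 -3.14
[ 0.0019 -0.0003 -0.0021  0.001   0.001  -0.0004  0.0011]
```

View pics/t17.png

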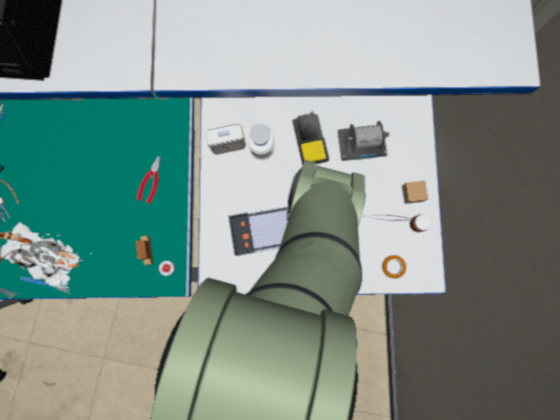

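View pics/s17.png

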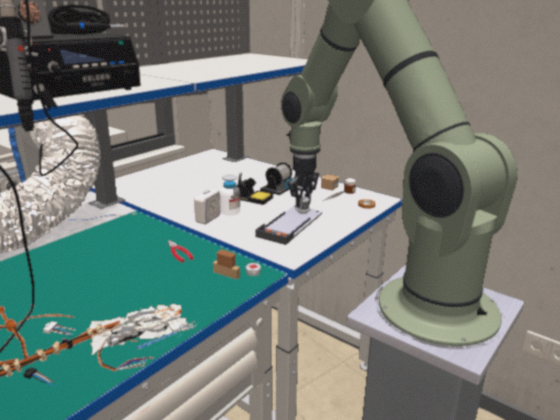

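Everything is where it should be: the three chips are in the tray at about (242, 224–248) in the top view, the block stands at (144, 250), and the bystanders have not moved. The arm is still and gripping the cap.

```bash
python3 -c "
from workcell import order
print(order.job_done())"
```

```text
the job is handed in; nothing more can be done
None
```

The job is done and was handed in at about 19 s of the 72 s allowed.

- **Chips:** I wiped all three along the plate into the tray with the block. The final top view shows all three in the tray. I kept the fingertips well above the chips throughout.
- **Block:** it stands upright, released, close to where it started on the green mat and clear of the clamp.
- **Cap:** I turned it clockwise about 1.78 rad in one grip until the resisting moment rose from about 0.04 to 0.75 N m, which I took as the hard stop. I then backed it off to a tool angle of 1.544 rad. I put the stop at about −0.03 rad, so that is a quarter turn to within about 0.01 rad. The bar on the cap kept its place relative to the fingers in every wrist picture, so the cap did not slip.
- **At hand-in:** the arm was still, gripping the cap at 50 N, with about 0.06 N m about the cap's axis and about 3 N on the tool. The other things on the bench had not visibly moved.
- **What disagreed:** the top and wrist cameras put the cap's centre about 2 mm apart. I used a point between them, and the side forces while turning stayed at about 5 N or less.

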